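# Turn the tea card and hold a spring clip open around its edge

## Robot

A 6-joint arm with a two-finger parallel gripper is mounted at the origin on the work surface. World frame = base frame: x ahead of the robot, y to its left, z up, the work surface at z = 0. Lengths are in mm, angles in rad, forces in N, time in s.
With the tool pointing down it reaches from about 225 to 725 mm from the base axis. Payload 3.1 kg.
Tool frame: the origin (TCP) lies on the centre line of the jaws, within the pads' length; the fingertips stand 19 mm ahead of it and the grasp point (between the pads) is the TCP (robot.tip_reach is the distance from the TCP to the fingertips, in mm); z points along the fingers, y is the line along which they close (so a half turn about z gives the same grasp; the last joint's range is limited). The gripper opens to 85 mm and grips with 20 to 120 N. Pads are 22 mm wide; open, the fingers measure 114 mm over their backs; the gripper's body (76 mm by 85 mm) begins 54 mm behind the grasp point. The pads swing forward as they close: fully open they stand 13 mm farther back than shut.
Start: joints at [1.147, 0.048, 0.099, 1.622, 0, 1.443], TCP at [153.047, 502.189, 250.312] pointing down, gripper open.
Joint ranges: [-2.91, 2.91], [-0.99, 1.94], [-1.21, 1.42], [-2.12, 2.29], [-1.49, 1.47], [-3.14, 3.14]. Speed limits (rad/s): [2.79, 2.79, 3.14, 3.14, 3.14, 3.14].

## Interface

Orientations are given as a unit quaternion [x, y, z, w].
In Python, from rig import robot gives the robot as it stands.
- The arm moves only by the tool apply_moves, never from a script. Its argument "deltas" is a list of rows, each a list of 7 numbers: the shift along the tool's x, y, z in shares of 500 mm (1.0 is 500 mm), then the turn, a rotation vector about the tool's x, y, z in shares of pi rad (1.0 is pi rad), then the opening, from 0 (shut) to 1 (fully open). A call has 1 to 12 rows; each row is the pose to reach, as a shift and turn from the pose commanded when the call began, along the tool's axes at that moment; what a row does not reach only later rows make up. A row lasts 1/12 s, in which the tool goes at most 41.7 mm and 7.16 degrees, less where a joint would pass 70% of its speed; a pose out of reach is approached as far as the arm can. Shift and turn numbers lie between -1 and 1, and a call with a number outside is refused. A call with a gripper value outside its range is refused whole. The fingers move at their own pace and stop on an object; "grip_force" is the grip in N (left out, the last holds). Time passes only in rows, so rows that repeat a pose let the fingers close. It gives the time, the measured TCP pose, the force, the opening and the grip force at its end, in the units of the state.
- robot.state(): the state, without advancing time (a new reading comes with each control period).
- robot.capture(name): name is "side" or "top" or "wrist"; returns a dict with "pixels" (480x640x3 uint8, red, green, blue), "depth" (480x640 float32, mm along the optical axis (not along the pixel's ray), 0 where there is no reading), "fx", "fy", "cx", "cy" (pixels), "world_from_camera" (4x4, takes a point from camera to world coordinates); the wrist camera has in their place "hand_eye" (4x4, takes a point from camera to tool coordinates, whose origin is the TCP and whose axes are the flange's). Camera axes: x right, y up, looking along -z (the intrinsics and any distortion apply to the point x, -y, -z); pixel columns grow to the right and rows downward; lengths in mm; the calibration is good to about 2 mm. A picture is of the moment at which its call begins: read the wrist's pose just before it.
- robot.finish_job(): hands the job in; it is judged then, once.
Trained networks look in a picture, given as the dict that the camera call returned (one of the last four; its "shot" number tells which), for a name from the list of things; names that differ only in an ending like _2 or _b are one class to them, and where a whole thing is asked for, a point or a joint stands for the part that bears it (a point fixed in the world has none). Each returns a list of dicts, best first, with "score" (0 to 1); they miss things now and then, are a little off and sometimes report something else, mostly with a low value. They report only what shows in the picture. A call takes as long as a camera call. They do not tell look-alikes from the thing itself.
- robot.search_frame(label, picture): "point" ([x, y, z] in mm, in world coordinates, good to about 4 mm: the middle of the surface that is visible of it).
The state is a dict: "time_s": time; "joint_pos": joint angles; "joint_vel": joint speeds; "joint_torque": joint torques, N m; "ee_pos": TCP position; "orientation": TCP orientation; "ft_force": force on the tool from outside, world axes, zero at the start; "wrist_torque": the same for the moment, N m; "grip_width": finger opening in mm; "finger_force": force on a finger pad.
Only numpy, scipy, OpenCV 4.12 (cv2) and the standard library are available. Lean on these libraries where they do the work, as an engineer would, in place of code of your own. Each camera call takes 0.05 s, during which the arm holds its last target. There are 200 camera calls.

## Task

On the card stand, turn the white card round its post like a page, by way of the robot's side, until it meets its stop, so that its picture face looks to the guests on the far side of the table. Then pick up the steel spring clip, squeeze it well open and hold it gaping around the card's free upright edge, with the edge well inside the jaws and the clip touching neither the card nor the stand, ready for an order slip to be tucked in. Finish still holding the clip squeezed open there, and leave everything else on the table where it stands.

Things in the scene. Friction and masses are not known exactly. Their poses are not given: they have to be found in the camera images.
- stand: Fixed card stand: round dark wooden foot 100 mm across and 18 mm high, with a 10 mm steel post topped by a 16 mm ball, highest point 166 mm above the table. Origin: centre of the foot's underside; z up along the post. The card hangs on the post.
- card (a joint): Angle of the card about the post (rad), anticlockwise seen from above. 0: the card points from the post along the stand's +y; 1.57: along its -x (to the robot); stop at 2.9: nearly along its -y; turned above 2.6. Hinge friction 0.05 N m: it stays where it is left. One face has a dark tea-glass picture, at the start on the robot's side; the other is plain.
- card_edge (a point): Middle of the free upright edge of the stiff white card: 120 mm from the post axis, 95 mm above the table. The card is 5 mm thick, reaches from 10 to 120 mm from the post axis and from 45 to 145 mm above the table. This frame: y along the card away from the post, z up, x square to the card.
- card_hinge (a point): Point on the post axis 95 mm above the table, about which the card turns.
- clip: Steel spring clip on its side, 117 mm long, 30 mm high, 85 g: two mirrored levers on an upright pivot. Origin: pivot axis, underside; x to the mouth (flat jaws reach 61 mm), z up. Squeezing its two upright handle bars (12 mm thick, 50 mm behind the pivot, 24 mm to either side) opens it. Frame of the +y lever: its jaw's inner face is y = 0; opening turns it half the joint angle off the middle line.
- clip_lever (a joint): Angle between the clip's jaws (rad): 0 closed, 0.6 fully open at a stop; a spring resists with about 5 N at the handle bars closed, 10 N at 0.6. Over the bars it measures 60 mm at 0, 39 mm at 0.4, 28 mm at 0.6; the gap between the jaws 35 mm ahead of the pivot is then 0, 14, 21 mm. Gaping means above 0.33.
- jaw (a point): Point on the clip's pivot axis, 15 mm above its underside, in the frame of the -y lever: the inner face of that lever's jaw is the plane y = 0 of this frame, x points to the mouth.
- jar: Bystander: clear plastic jar with white twist cap, 72 mm across, 115 mm high. Origin: centre of its underside.
- teapot: Bystander: glass teapot, body 120 mm across, 120 mm high, spout along its +x (to 100 mm), handle along -x (to 93 mm). Origin: centre of its underside.
- spoon: Bystander: steel spoon lying flat, 150 mm long along its x. Origin: middle of its length, underside.
- bowl: Bystander: white ceramic bowl, 90 mm across, 45 mm high. Origin: centre of its underside.
- glass: Bystander: empty glass tumbler, 66 mm across, 90 mm high. Origin: centre of its underside.
- tin: Bystander: tea tin, 72 mm across, 120 mm high. Origin: centre of its underside.
Not all that is in view belongs to the job. Leave any orange or yellow look-alike of the stand alone.

How it is judged (in metres and radians):
On the way, in this order (a step that is already met when the one before it is completed fails the run):
1. the card is turned round to its stop while the clip still lies on the table (value of joint card above 2.6 rad and height (world z) of clip below 0.02 m), for 0.2 s.
2. the clip is lifted off the table and squeezed open in the gripper (height (world z) of clip above 0.03 m and value of joint clip_lever above 0.3 rad and contact force between the fingers and clip above 2 N), for 0.2 s.
At the end, for the whole second after the job is handed in: Card joint above 2.6. Fingers hold the clip (over 2 N) over 35 mm up, level within 0.3 rad, still, open over 0.33 rad. The card edge lies between the jaws (2 mm inside each), 18 to 54 mm ahead of the pivot, clip along the card within 0.7 rad, clip not touching card or stand (under 0.3 N) (value of joint card above 2.6 rad and value of joint clip_lever above 0.33 rad and height (world z) of clip above 0.035 m and contact force between the fingers and clip above 2 N and contact force between clip and stand below 0.3 N and linear speed of clip below 0.02 m/s and x of card_edge in the frame of clip between 0.018 and 0.054 m and y of card_edge in the frame of clip below -0.002 m and y of card_edge in the frame of jaw above 0.002 m and z of card_edge in the frame of clip between -0.03 and 0.06 m and angle between the x axis of clip and the y axis of card_edge, either way round below 0.7 rad and angle between clip's own z axis and vertical below 0.3 rad); the arm keeps its last pose, push and grip.
It fails at once if a bystander is shifted by more than 30 mm or knocked over (distance of any of jar, teapot, spoon, bowl, glass, tin from where it was at the start of the episode above 0.03 m or angle between any of jar, teapot, spoon, bowl, glass, tin's own z axis and vertical above 0.5 rad).
It also fails if it takes over 48 s, if anything falls off the work surface, if the arm or the gripper's body presses on something with over 40 N, if the wrist force passes 120 N, or if a joint passes its speed limit or range.

## Working session

There is one attempt and no reset: what is moved stays moved. The work goes in short steps, Python scripts to look and compute and a tool call to move; the robot and the scene stay as the last step left them, time stands still between calls to the robot, and variables do not carry over. Pictures are saved under pics/ and viewed, at most 10 in all, crops included, and the job is handed in when it is done.

Besides the shell and the picture viewer there is one more tool, called as name([rows], argument=value, ...), one row to a line, values as JSON. apply_moves: Moves the arm, as the interface text tells. Its arguments: {"type":"object","properties":{"deltas":{"type":"array","items":{"type":"array","items":{"type":"number"}}},"grip_force":{"type":"number"}},"required":["deltas"]}

```bash
mkdir -p pics; ls; cat > h.py <<'E'
import numpy as np, cv2
from scipy.spatial.transform import Rotation as R
from rig import robot
def save(p,n): cv2.imwrite('pics/'+n+'.png',p['pixels'][:,:,::-1])
def cloud(p):
    d=p['depth'];v,u=np.mgrid[0:480,0:640]
    c=np.stack([(u-p['cx'])/p['fx']*d,-(v-p['cy'])/p['fy']*d,-d,np.ones_like(d)],-1)
    T=np.array(p['world_from_camera']);return (c@T.T)[...,:3]
E
python3 - <<'E'
from h import *
a=robot.capture('top');b=robot.capture('side')
save(a,'top');save(b,'side')
for n,p in(('top',a),('side',b)):
    print(n,[k for k in p]);np.save(n+'.npy',cloud(p))
    for l in ['stand','card','clip','jar','teapot','spoon','bowl','glass','tin']:
        for r in robot.search_frame(l,p)[:3]: print(n,l,np.round(r['point']),round(r['score'],2))
s=robot.state();print(s)
E
```

```text
pics
top ['pixels', 'depth', 'fx', 'fy', 'cx', 'cy', 'world_from_camera', 'shot']
top stand [512. 138.  16.] 0.94
top stand [696. 145.  14.] 0.64
top stand [279. 204.  21.] 0.58
top card [265. 250. 134.] 0.72
top card [496. 184. 123.] 0.7
top card [703. 188. 104.] 0.66
top clip [ 478. -192.   29.] 0.56
top jar [ 712. -208.  114.] 0.6
top jar [549. -65.  10.] 0.56
top teapot [691. 393.  73.] 0.63
top teapot [498. 187. 119.] 0.3
top teapot [514. 138.  16.] 0.16
top spoon [552. -64.  10.] 0.84
top spoon [512. 139.  16.] 0.18
top bowl [747.  -6.  20.] 0.75
top bowl [422. 430. 119.] 0.17
top glass [ 307. -228.   55.] 0.64
top tin [421. 428. 118.] 0.57
side ['pixels', 'depth', 'fx', 'fy', 'cx', 'cy', 'world_from_camera', 'shot']
side stand [275. 200.  18.] 0.73
side stand [700. 139.  52.] 0.59
side stand [505. 145.  50.] 0.55
side card [255. 250. 106.] 0.97
side card [495. 182. 104.] 0.76
side card [700. 184. 105.] 0.72
side clip [ 478. -196.   26.] 0.57
side clip [ 500. -196.   29.] 0.3
side teapot [688. 373.  64.] 0.6
side teapot [ 501. -194.   24.] 0.24
side spoon [544. -64.  11.] 0.98

[... 198 characters left out ...]
ay([1.14721964e+00, 4.79788529e-02, 9.92128882e-02, 1.62197390e+00,
       1.35833674e-06, 1.44299676e+00]), 'joint_vel': array([-9.59911894e-04, -1.00217747e-03, -3.42803344e-04, -7.86077560e-05,
       -6.25929938e-04, -1.95806862e-04]), 'joint_torque': array([ 6.54308933e-04, -3.38655639e+01,  3.20167065e+01,  9.23097141e-04,
        4.10229700e-05, -4.47228217e-06]), 'ee_pos': array([153.04333012, 502.20580975, 250.32904096]), 'orientation': array([1.47350073e-01, 9.89084402e-01, 2.73505963e-05, 7.03143429e-06]), 'ft_force': array([ 0.10629306, -0.48326458,  0.65967844]), 'wrist_torque': array([-0.05049517,  0.01803273, -0.01875827]), 'finger_force': 0.0, 'grip_width': 85.38614882840787}
```

View pics/top.png

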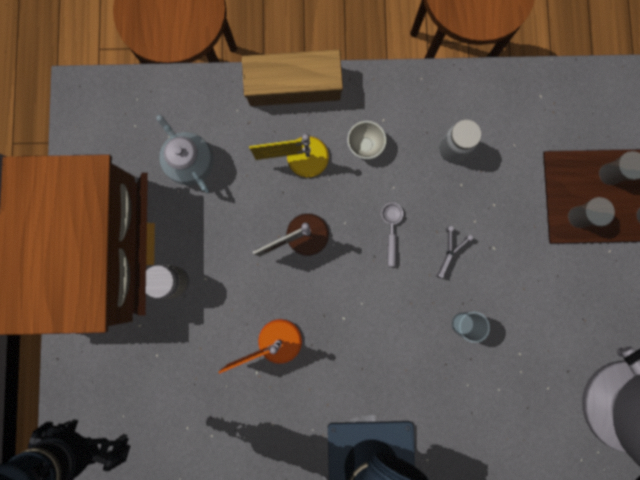

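View pics/side.png

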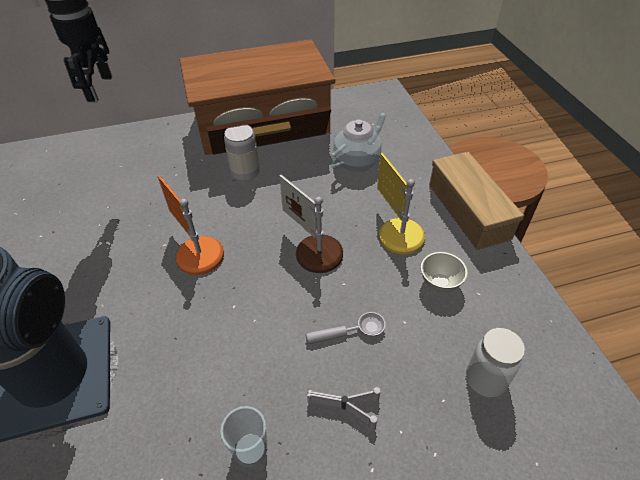

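The white card is on the dark-brown stand (top px 305,233; side px 318,250). The orange stand (px 278,342) and the yellow one (px 307,155) are look-alikes. The clip is at top px (455,252), with the spoon at px (393,235). I'll confirm with one enlarged crop and measure from the depth.

```bash
python3 - <<'E'
from h import *
im=cv2.imread('pics/top.png')
a=cv2.resize(im[195:275,240:340],None,fx=4,fy=4,interpolation=3);b=cv2.resize(im[215:295,410:490],None,fx=4,fy=4,interpolation=3)
cv2.imwrite('pics/crop.png',np.hstack([a,b]))
for n in('top','side'):
    c=np.load(n+'.npy').reshape(-1,3)
    rgn=lambda x0,x1,y0,y1,z0,z1:c[(c[:,0]>x0)&(c[:,0]<x1)&(c[:,1]>y0)&(c[:,1]<y1)&(c[:,2]>z0)&(c[:,2]<z1)]
    f=rgn(440,585,70,215,14,24)
    (cx,cy),r=cv2.minEnclosingCircle(f[:,:2].astype(np.float32));print(n,'foot',len(f),cx,cy,r,np.median(f[:,2]))
    b=rgn(470,560,90,180,152,175);print('ball',len(b),b.mean(0),b.max(0))
    k=rgn(440,560,145,280,50,150)
    if len(k):
        l=cv2.fitLine(k[:,:2].astype(np.float32),cv2.DIST_HUBER,0,.01,.01).ravel();print('card',len(k),l,k.min(0),k.max(0))
    q=rgn(380,580,-270,-130,8,45);print('clip',len(q),q.min(0),q.max(0))
    z=rgn(380,580,-270,-130,-10,5);print('table z',np.median(z[:,2]))
    s=rgn(420,680,-110,-20,5,40);print('spoon',s.min(0),s.max(0))
    if n=='top':
        for zz in sorted(map(tuple,np.round(q).astype(int)))[::6]:print(zz,end=' ')
E
```

```text
top foot 1023 521.9479370117188 132.16636657714844 49.07368087768555 17.641028836440455
ball 47 [521.45605176 132.11694666 164.46766387] [529.96504076 138.49029089 170.5414501 ]
card 366 [ 4.2344922e-01 -9.0591985e-01  4.9041632e+02  1.9505228e+02] [469.97343438 145.0054251   50.2120827 ] [517.8293647  240.02163492 149.80865015]
clip 361 [ 406.14590522 -269.33977163    8.09636983] [ 569.68119673 -135.65229329   36.64465527]
table z 1.2751578629302003
spoon [ 420.4074842  -109.97592662    5.00034398] [679.39870562 -20.31059225  26.2842726 ]
(np.int64(406), np.int64(-269), np.int64(8)) (np.int64(417), np.int64(-172), np.int64(30)) (np.int64(419), np.int64(-172), np.int64(30)) (np.int64(420), np.int64(-163), np.int64(20)) (np.int64(422), np.int64(-165), np.int64(11)) (np.int64(424), np.int64(-166), np.int64(17)) (np.int64(426), np.int64(-168), np.int64(19)) (np.int64(428), np.int64(-171), np.int64(28)) (np.int64(431), np.int64(-171), np.int64(20)) (np.int64(433), np.int64(-173), np.int64(30)) (np.int64(435), np.int64(-173), np.int64(21)) (np.int64(437), np.int64(-175), np.int64(30)) (np
[... 2090 characters left out ...]
(-194), np.int64(35)) (np.int64(528), np.int64(-193), np.int64(31)) (np.int64(530), np.int64(-136), np.int64(9)) (np.int64(570), np.int64(-264), np.int64(8)) side foot 989 522.2705688476562 130.1194610595703 47.6533317565918 16.30155801254341
ball 59 [522.51120704 129.60489904 161.09871819] [530.34378233 138.01358459 167.01942295]
card 1096 [ 4.1878921e-01 -9.0808350e-01  4.9354733e+02  1.9154601e+02] [470.87174516 145.19749816  50.06240681] [517.2964835  241.31094257 146.71050244]
clip 899 [ 415.69370243 -245.27409958    8.02457558] [ 532.60910051 -164.57817484   33.16594367]
table z -0.22600439470807032
spoon [443.77776425 -90.06227383   5.02240248] [592.80082739 -39.40344885  22.75230747]
```

View pics/crop.png

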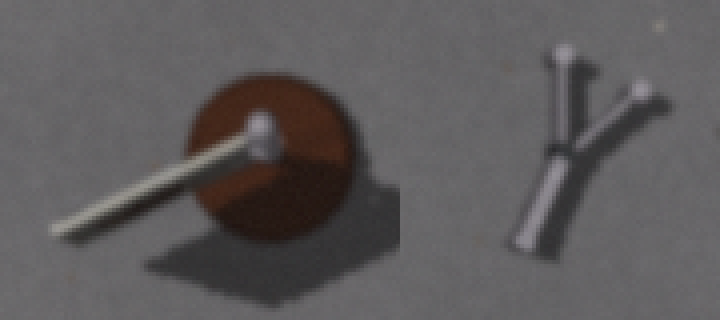

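The crop confirms both: the white card on the brown foot, and the closed clip with its two handle knobs at the far end and its mouth toward the robot. The post is at (522,131), the card's start direction is (-0.42,0.907), the bar midpoint is (515,-216) and the clip axis is (-0.913,0.41).

```bash
cat >> h.py <<'E'
def rows(wps,yaw=None,pos=None,q=None):
    s=robot.state();p=s['ee_pos'] if pos is None else np.array(pos);M=R.from_quat(s['orientation'] if q is None else q).as_matrix()
    for w in wps: print(np.round(M.T@(np.array(w[:3])-p)/10,2).tolist())
    if yaw is not None:
        c=np.arctan2(M[1,1],M[0,1]); print('turn about tool z', -((yaw-c+np.pi/2)%np.pi-np.pi/2), 'cur y yaw',c)
E
python3 - <<'E'
from h import *
rows([(520.5,217,250),(520.5,217,120)])
print('arc')
P=lambda a,r=85:(522+r*np.cos(np.radians(a)),131+r*np.sin(np.radians(a)),120)
rows([P(a) for a in range(91,264,6)],pos=P(91))
E
```

```text
[-43.46, -16.57, 0.03]
[-43.46, -16.57, 13.03]
arc
[0.0, 0.0, 0.0]
[0.83, -0.32, -0.0]
[1.62, -0.72, -0.0]
[2.37, -1.21, -0.0]
[3.06, -1.76, -0.0]
[3.69, -2.39, -0.0]
[4.25, -3.08, -0.0]
[4.74, -3.83, -0.0]
[5.14, -4.62, -0.0]
[5.46, -5.45, -0.0]
[5.69, -6.31, -0.0]
[5.83, -7.19, -0.0]
[5.88, -8.08, -0.0]
[5.84, -8.97, -0.0]
[5.7, -9.85, -0.0]
[5.47, -10.71, -0.0]
[5.15, -11.54, -0.0]
[4.75, -12.33, -0.0]
[4.26, -13.08, -0.0]
[3.7, -13.77, -0.0]
[3.07, -14.4, -0.0]
[2.38, -14.96, -0.0]
[1.64, -15.44, -0.0]
[0.85, -15.85, -0.0]
[0.02, -16.17, -0.0]
[-0.84, -16.4, -0.0]
[-1.72, -16.54, -0.0]
[-2.61, -16.59, -0.0]
[-3.5, -16.54, -0.0]
```

The manual's scale: shifts go in shares of 500 mm and turns go in shares of pi rad. Converting my numbers, -43.46 cm is -0.8692, -16.57 cm is -0.3314.

apply_moves([
  [-0.8692,-0.3314,0,0,0,0,0],
  [-0.8692,-0.3314,0,0,0,0,0],
  [-0.8692,-0.3314,0,0,0,0,0],
  [-0.8692,-0.3314,0,0,0,0,0],
  [-0.8692,-0.3314,0,0,0,0,0],
  [-0.8692,-0.3314,0,0,0,0,0],
  [-0.8692,-0.3314,0,0,0,0,0],
  [-0.8692,-0.3314,0,0,0,0,0],
  [-0.8692,-0.3314,0,0,0,0,0],
  [-0.8692,-0.3314,0,0,0,0,0],
  [-0.8692,-0.3314,0,0,0,0,0],
  [-0.8692,-0.3314,0,0,0,0,0],
])

```text
time_s: 2.0
ee_pos: [525.0, 212.4, 249.2]
orientation: [0.15, 0.989, -0.001, 0.001]
ft_force: [-0.7, -0.0, -0.7]
grip_width: -0.0
finger_force: 0.0
```

In the tool's units: 13 cm is 0.26, 12 cm is 0.24.

apply_moves([
  [0,0,0,0,0,0,0],
  [0,0,0,0,0,0,0],
  [0,0,0.06,0,0,0,0],
  [0,0,0.12,0,0,0,0],
  [0,0,0.18,0,0,0,0],
  [0,0,0.24,0,0,0,0],
  [0,0,0.26,0,0,0,0],
  [0,0,0.26,0,0,0,0],
])

```text
time_s: 2.67
ee_pos: [517.1, 217.8, 117.5]
orientation: [0.146, 0.989, -0.001, -0.003]
ft_force: [-0.6, 0.2, 0.5]
grip_width: -0.0
finger_force: 0.0
```

In the tool's units: -8.08 cm is -0.1616, -7.19 cm is -0.1438.

apply_moves([
  [0.0166,-0.0064,0,0,0,0,0],
  [0.0324,-0.0144,0,0,0,0,0],
  [0.0474,-0.0242,0,0,0,0,0],
  [0.0612,-0.0352,0,0,0,0,0],
  [0.0738,-0.0478,0,0,0,0,0],
  [0.085,-0.0616,0,0,0,0,0],
  [0.0948,-0.0766,0,0,0,0,0],
  [0.1028,-0.0924,0,0,0,0,0],
  [0.1092,-0.109,0,0,0,0,0],
  [0.1138,-0.1262,0,0,0,0,0],
  [0.1166,-0.1438,0,0,0,0,0],
  [0.1176,-0.1616,0,0,0,0,0],
])

```text
time_s: 3.67
ee_pos: [440.0, 156.2, 120.1]
orientation: [0.147, 0.989, 0.0, -0.0]
ft_force: [1.1, 1.0, 1.5]
grip_width: -0.1
finger_force: 1.1
```

In the tool's units: -6.32 cm is -0.1264, -5.69 cm is -0.1138.

apply_moves([
  [-0.0008,-0.0178,0,0,0,0,0],
  [-0.0036,-0.0354,0,0,0,0,0],
  [-0.0082,-0.0526,0,0,0,0,0],
  [-0.0146,-0.0692,0,0,0,0,0],
  [-0.0226,-0.085,0,0,0,0,0],
  [-0.0324,-0.1,0,0,0,0,0],
  [-0.0436,-0.1138,0,0,0,0,0],
  [-0.0562,-0.1264,0,0,0,0,0],
])

```text
time_s: 4.33
ee_pos: [449.1, 87.3, 120.0]
orientation: [0.147, 0.989, -0.0, -0.0]
ft_force: [0.5, 1.4, 0.1]
grip_width: 0.1
finger_force: 0.4
```

```bash
cat > card.py <<'E'
from h import *
import sys
for n in('top','side'):
    p=robot.capture(n);c=cloud(p);save(p,sys.argv[1]+n)
    hsv=cv2.cvtColor(p['pixels'],cv2.COLOR_RGB2HSV)
    d=c-np.array([522,131,0]);r=np.hypot(d[...,0],d[...,1])
    m=(r>25)&(r<132)&(c[...,2]>50)&(c[...,2]<90)   # below the fingers
    k=c[m];print(n,len(k))
    if len(k)>20:
        l=cv2.fitLine(k[:,:2].astype(np.float32),cv2.DIST_HUBER,0,.01,.01).ravel()
        t=(k[:,:2]-l[2:])@l[:2]
        print('dir',l,'ends',l[2:]+t.min()*l[:2],l[2:]+t.max()*l[:2])
s=robot.state();print(s['time_s'],s['ee_pos'],s['ft_force'])
E
python3 card.py a
```

```text
top 0
side 357
dir [  0.69522274   0.71879435 471.93576     75.633644  ] ends [441.33975142  44.00027366] [506.46773039 111.33642459]
4.4333 [449.66988679  86.78091051 120.07240703] [-0.06254134  0.18667402  0.19914193]
```

```bash
python3 - <<'E'
from h import *
P=lambda a,r=85:(522+r*np.cos(np.radians(a)),131+r*np.sin(np.radians(a)),120)
rows([P(a) for a in range(213,263,3)],pos=P(211))
E
```

```text
[-0.22, -0.19, 0.0]
[-0.57, -0.47, 0.0]
[-0.94, -0.73, 0.0]
[-1.31, -0.97, 0.0]
[-1.7, -1.19, 0.0]
[-2.1, -1.38, 0.0]
[-2.51, -1.56, 0.0]
[-2.92, -1.72, 0.0]
[-3.35, -1.85, 0.0]
[-3.78, -1.96, 0.0]
[-4.21, -2.05, 0.0]
[-4.65, -2.11, 0.0]
[-5.1, -2.16, 0.0]
[-5.54, -2.18, 0.0]
[-5.99, -2.17, 0.0]
[-6.43, -2.14, 0.0]
[-6.87, -2.09, 0.0]
```

In the tool's units: -2.92 cm is -0.0584, -2.51 cm is -0.0502.

apply_moves([
  [-0.0044,-0.0038,0,0,0,0,0],
  [-0.0114,-0.0094,0,0,0,0,0],
  [-0.0188,-0.0146,0,0,0,0,0],
  [-0.0262,-0.0194,0,0,0,0,0],
  [-0.034,-0.0238,0,0,0,0,0],
  [-0.042,-0.0276,0,0,0,0,0],
  [-0.0502,-0.0312,0,0,0,0,0],
  [-0.0584,-0.0344,0,0,0,0,0],
])

```text
time_s: 5.1
ee_pos: [472.4, 62.9, 120.3]
orientation: [0.147, 0.989, -0.0, -0.0]
ft_force: [0.8, 0.3, 0.2]
grip_width: 0.1
finger_force: 0.0
```

In the tool's units: -0.4 cm is -0.008, -0.2 cm is -0.004.

apply_moves([
  [-0.004,-0.0012,0,0,0,0,0],
  [-0.008,-0.0024,0,0,0,0,0],
])

```text
time_s: 5.27
ee_pos: [475.8, 60.7, 120.3]
orientation: [0.147, 0.989, -0.0, -0.0]
ft_force: [0.3, -0.1, -0.5]
grip_width: 0.1
finger_force: 0.0
```

In the tool's units: -0.4 cm is -0.008, -0.2 cm is -0.004.

apply_moves([
  [-0.004,-0.0012,0,0,0,0,0],
  [-0.008,-0.0022,0,0,0,0,0],
])

```text
time_s: 5.43
ee_pos: [479.1, 58.6, 120.3]
orientation: [0.147, 0.989, -0.0, -0.0]
ft_force: [-0.7, -0.2, -0.4]
grip_width: -0.0
finger_force: 0.0
```

In the tool's units: -0.4 cm is -0.008, -0.2 cm is -0.004.

apply_moves([
  [-0.004,-0.0006,0,0,0,0,0],
  [-0.008,-0.0012,0,0,0,0,0],
])

```text
time_s: 5.6
ee_pos: [482.8, 56.9, 120.3]
orientation: [0.147, 0.989, -0.0, -0.0]
ft_force: [-0.9, 0.9, -0.5]
grip_width: -0.1
finger_force: 0.0
```

In the tool's units: -0.4 cm is -0.008, -0.2 cm is -0.004.

apply_moves([
  [-0.004,-0.0006,0,0,0,0,0],
  [-0.008,-0.001,0,0,0,0,0],
])

```text
time_s: 5.77
ee_pos: [486.5, 55.3, 120.3]
orientation: [0.147, 0.989, 0.0, -0.0]
ft_force: [-0.5, 0.6, 0.4]
grip_width: 0.1
finger_force: 0.0
```

```bash
python3 card.py b
```

```text
top 0
side 47
dir [2.0439680e-01 9.7888809e-01 4.9831027e+02 3.3204041e+01] ends [494.65168188  15.6824818 ] [511.95200218  98.53640923]
5.8667 [486.7146695   55.11852338 120.33116107] [-0.60152504  0.11390986 -1.0069191 ]
```

In the tool's units: -0.4 cm is -0.008, -0.2 cm is -0.004.

apply_moves([
  [-0.004,-0.0004,0,0,0,0,0],
  [-0.008,-0.0008,0,0,0,0,0],
])

```text
time_s: 6.03
ee_pos: [490.1, 53.8, 120.3]
orientation: [0.147, 0.989, 0.0, -0.0]
ft_force: [-0.4, 0.3, 0.3]
grip_width: 0.1
finger_force: 0.0
```

In the tool's units: -0.4 cm is -0.008, -0.2 cm is -0.004.

apply_moves([
  [-0.004,-0.0002,0,0,0,0,0],
  [-0.008,-0.0004,0,0,0,0,0],
])

```text
time_s: 6.2
ee_pos: [494.0, 52.4, 120.3]
orientation: [0.147, 0.989, 0.0, -0.0]
ft_force: [-0.8, 0.4, -0.1]
grip_width: 0.3
finger_force: 0.0
```

In the tool's units: -0.4 cm is -0.008, -0.2 cm is -0.004.

apply_moves([
  [-0.004,0,0,0,0,0,0],
  [-0.008,0,0,0,0,0,0],
])

```text
time_s: 6.37
ee_pos: [497.9, 51.2, 120.3]
orientation: [0.147, 0.989, -0.0, -0.0]
ft_force: [0.2, 0.4, 0.7]
grip_width: 0.1
finger_force: 0.0
```

In the tool's units: -0.4 cm is -0.008, -0.2 cm is -0.004.

apply_moves([
  [-0.004,0,0,0,0,0,0],
  [-0.008,0,0,0,0,0,0],
])

```text
time_s: 6.53
ee_pos: [501.7, 50.0, 120.3]
orientation: [0.147, 0.989, -0.0, -0.0]
ft_force: [0.2, -0.5, 0.9]
grip_width: 0.2
finger_force: 0.0
```

```bash
python3 card.py c
```

```text
top 0
side 133
dir [2.5225423e-02 9.9968177e-01 5.1728699e+02 3.0128199e+01] ends [516.80148776  10.88788532] [518.55539448  80.39508695]
6.6333 [501.9480013   49.8216153  120.36705042] [ 0.44654061 -0.12122524 -0.05471855]
```

View pics/cside.png

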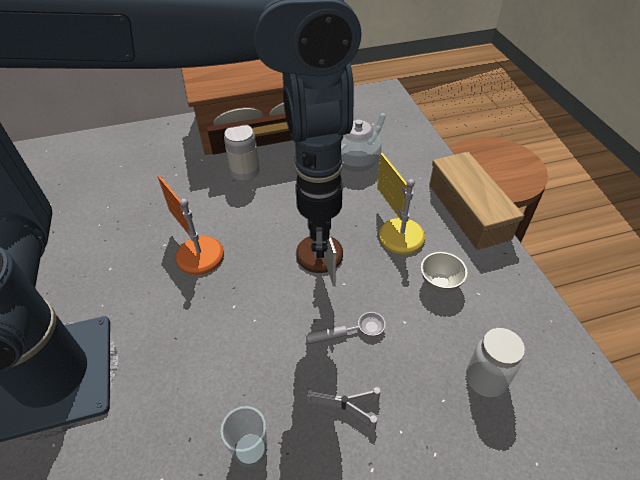

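The side view shows the fingers at px (320,235), with the card (px 333,260) now nearly along -y. It hasn't reached the stop yet, so I'll keep pushing.

In the tool's units: -0.4 cm is -0.008, -0.2 cm is -0.004.

apply_moves([
  [-0.004,0.0004,0,0,0,0,0],
  [-0.008,0.0008,0,0,0,0,0],
])

```text
time_s: 6.8
ee_pos: [505.4, 49.3, 120.3]
orientation: [0.147, 0.989, 0.0, -0.0]
ft_force: [-0.7, 0.1, 0.1]
grip_width: -0.2
finger_force: 0.0
```

In the tool's units: -0.4 cm is -0.008, -0.2 cm is -0.004.

apply_moves([
  [-0.004,0.0006,0,0,0,0,0],
  [-0.008,0.0012,0,0,0,0,0],
])

```text
time_s: 6.97
ee_pos: [509.0, 48.8, 120.2]
orientation: [0.147, 0.989, -0.0, -0.001]
ft_force: [-5.7, 1.1, 2.5]
grip_width: -0.0
finger_force: 0.0
```

In the tool's units: -0.4 cm is -0.008, -0.2 cm is -0.004.

apply_moves([
  [-0.004,0.0008,0,0,0,0,0],
  [-0.008,0.0016,0,0,0,0,0],
])

```text
time_s: 7.13
ee_pos: [509.3, 48.7, 120.1]
orientation: [0.147, 0.989, -0.0, -0.005]
ft_force: [-15.5, 1.0, 9.3]
grip_width: -0.0
finger_force: 0.1
```

The stop shows clearly in the force. I'll back off, rise, then look at the final card pose.

apply_moves([
  [0.012,0,0,0,0,0,0],
  [0.04,0,0,0,0,0,0],
  [0.08,0,0,0,0,0,0],
  [0.1,0,-0.06,0,0,0,1],
  [0.1,0,-0.14,0,0,0,1],
  [0.1,0,-0.22,0,0,0,1],
  [0.1,0.16,-0.26,0,0,0,1],
  [0.1,0.24,-0.26,0,0,0,1],
  [0.1,0.32,-0.26,0,0,0,1],
  [0.1,0.32,-0.26,0,0,0,1],
])

```text
time_s: 7.97
ee_pos: [513.8, 218.2, 251.7]
orientation: [0.148, 0.989, 0.001, 0.002]
ft_force: [1.4, -0.1, 0.2]
grip_width: 83.1
finger_force: 0.0
```

```bash
cat > card2.py <<'E'
from h import *
import sys
for n in('top','side'):
    p=robot.capture(n);c=cloud(p);save(p,sys.argv[1]+n)
    d=c-np.array([522,131,0]);r=np.hypot(d[...,0],d[...,1])
    k=c[(r>25)&(r<140)&(d[...,1]<0)&(c[...,2]>50)&(c[...,2]<152)]
    l=cv2.fitLine(k[:,:2].astype(np.float32),cv2.DIST_HUBER,0,.01,.01).ravel()
    t=(k[:,:2]-l[2:])@l[:2]
    print(n,len(k),l,'ends',l[2:]+t.min()*l[:2],l[2:]+t.max()*l[:2])
    if n=='top':
        q=k[k[:,2]>140];l=cv2.fitLine(q[:,:2].astype(np.float32),cv2.DIST_HUBER,0,.01,.01).ravel();print('top edge',len(q),l,q.min(0),q.max(0))
    q=c[(c[...,0]>400)&(c[...,0]<540)&(c[...,1]>-260)&(c[...,1]<-160)&(c[...,2]>24)&(c[...,2]<38)]
    a=q[(q[:,0]>515)];b=q[q[:,1]<-230];print('bars',a.mean(0),b.mean(0))
s=robot.state();print(s['time_s'],s['ee_pos'],s['joint_pos'])
E
python3 card2.py d
```

```text
top 324 [ 4.3978289e-02 -9.9903250e-01  5.2275354e+02  6.6657471e+01] ends [521.02272965 105.97541309] [525.13665346  12.5214909 ]
top edge 121 [ 5.1216554e-02 -9.9868757e-01  5.2510022e+02  5.9282825e+01] [521.0229441   13.49283065 140.06341056] [529.81165032 106.14341227 149.75070868]
bars [ 524.95149625 -196.09351543   30.69859595] [ 503.4671358  -237.86981549   30.2393941 ]
side 720 [ 5.0282560e-02 -9.9873501e-01  5.2562299e+02  3.6356007e+01] ends [522.14029646 105.53076209] [526.88134535  11.36189954]
bars [ 525.52624176 -196.35118117   28.54662013] [ 504.61484057 -238.35868687   28.7223746 ]
8.0667 [513.73565804 220.6258193  249.59197068] [0.28473727 0.13513788 0.19106333 1.62462264 0.0017933  0.5749664 ]
```

The card rests against its stop, pointing along (0.05,-0.999) with its free edge near (526.5,11.5). The bars are at (525,-196) and (504,-238), 47 mm apart as expected.

```bash
python3 - <<'E'
from h import *
rows([(514.6,-217,250)],yaw=np.radians(64.4))
E
```

```text
[-12.61, -41.91, -0.14]
turn about tool z 0.1565780802779717 cur y yaw 1.28057011856232
```

In the tool's units: -41.91 cm is -0.8382, -12.61 cm is -0.2522, 0.157 rad is 0.05.

apply_moves([
  [-0.2522,-0.8382,0,0,0,0.05,1],
  [-0.2522,-0.8382,0,0,0,0.05,1],
  [-0.2522,-0.8382,0,0,0,0.05,1],
  [-0.2522,-0.8382,0,0,0,0.05,1],
  [-0.2522,-0.8382,0,0,0,0.05,1],
  [-0.2522,-0.8382,0,0,0,0.05,1],
  [-0.2522,-0.8382,0,0,0,0.05,1],
  [-0.2522,-0.8382,0,0,0,0.05,1],
  [-0.2522,-0.8382,0,0,0,0.05,1],
  [-0.2522,-0.8382,0,0,0,0.05,1],
  [-0.2522,-0.8382,0,0,0,0.05,1],
  [-0.2522,-0.8382,0,0,0,0.05,1],
])

```text
time_s: 9.07
ee_pos: [509.9, -227.3, 249.6]
orientation: [0.228, 0.974, -0.001, 0.0]
ft_force: [-0.3, 0.0, 0.3]
grip_width: 85.5
finger_force: 0.0
```

In the tool's units: 12 cm is 0.24, 9 cm is 0.18.

apply_moves([
  [0,0,0,0,0,0,1],
  [0,0,0.06,0,0,0,1],
  [0,0,0.12,0,0,0,1],
  [0,0,0.18,0,0,0,1],
  [0,0,0.24,0,0,0,1],
  [0,0,0.24,0,0,0,1],
  [0,0,0.24,0,0,0,1],
])

```text
time_s: 9.65
ee_pos: [509.2, -219.6, 128.6]
orientation: [0.224, 0.975, 0.001, -0.002]
ft_force: [0.3, 0.9, 0.4]
grip_width: 85.4
finger_force: 0.0
```

```bash
python3 - <<'E'
from h import *
s=robot.state();p=robot.capture('wrist');save(p,'w1');H=np.array(p['hand_eye'])
M=R.from_quat(s['orientation']).as_matrix();T=np.eye(4);T[:3,:3]=M;T[:3,3]=s['ee_pos'];p['world_from_camera']=T@H
c=cloud(p).reshape(-1,3);q=c[(c[:,2]>24)&(c[:,2]<36)]
q=q[(abs(q[:,0]-490)<90)&(abs(q[:,1]+205)<60)]
print(len(q),q.min(0),q.max(0))
for b in((525,-196),(504,-238)):
    k=q[np.hypot(*(q[:,:2]-b).T)<11];print(b,len(k),k.mean(0) if len(k) else '')
k=q[q[:,0]<455]
print('jaw',len(k),cv2.fitLine(k[:,:2].astype(np.float32),cv2.DIST_HUBER,0,.01,.01).ravel() if len(k)>9 else '', k.min(0) if len(k) else '')
print(s['ee_pos'],s['time_s']);rows([(514.6,-217,25)],yaw=np.radians(64.4))
E
```

```text
4073 [ 414.81547986 -244.59424208   24.05016225] [ 532.60735145 -162.75536102   34.33652492]
(525, -196) 452 [ 524.50055422 -195.84822855   31.17076089]
(504, -238) 459 [ 503.41236195 -237.42155066   31.03572884]
jaw 1559 [   0.88625985   -0.4631884   434.96048    -176.85684   ] [ 414.81547986 -191.06793296   24.05016225]
[ 509.16526716 -219.64332732  128.56027569] 9.65
[-0.17, 0.51, 10.62]
turn about tool z -0.004623396974561489 cur y yaw 1.1193686413097867
```

View pics/w1.png

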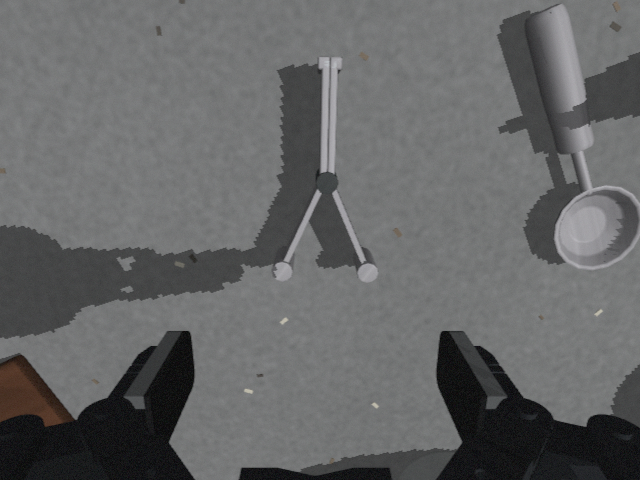

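The wrist view shows the clip mouth-up: bars at px (283,271) and (367,271), pivot at (327,182), spoon off to the right. The alignment is good, so I'll descend.

In the tool's units: 5.5 cm is 0.11, 4 cm is 0.08.

apply_moves([
  [-0.002,0.006,0.04,0,0,0,1],
  [-0.002,0.006,0.08,0,0,0,1],
  [-0.002,0.006,0.11,0,0,0,1],
  [-0.002,0.006,0.11,0,0,0,1],
  [-0.002,0.006,0.11,0,0,0,1],
])

```text
time_s: 10.12
ee_pos: [514.1, -219.8, 77.5]
orientation: [0.224, 0.975, -0.0, 0.001]
ft_force: [0.2, -0.3, 0.5]
grip_width: 85.6
finger_force: 0.0
```

```bash
python3 - <<'E'
from h import *
rows([(514,-216.6,25)],yaw=np.radians(64))
E
```

```text
[0.16, 0.28, 5.25]
turn about tool z 0.0014842470245757244 cur y yaw 1.1184949683009466
```

In the tool's units: 5.2 cm is 0.104, 0.15 cm is 0.003.

apply_moves([
  [0.003,0.004,0.03,0,0,0,1],
  [0.003,0.004,0.06,0,0,0,1],
  [0.003,0.004,0.09,0,0,0,1],
  [0.003,0.004,0.104,0,0,0,1],
  [0.003,0.004,0.104,0,0,0,1],
  [0.003,0.004,0.104,0,0,0,1],
], grip_force=40)

```text
time_s: 10.62
ee_pos: [513.5, -217.6, 25.0]
orientation: [0.224, 0.974, -0.0, 0.001]
ft_force: [-0.3, 0.1, 0.8]
grip_width: 85.3
finger_force: 0.0
```

apply_moves([
  [0,0,0,0,0,0,0.7],
  [0,0,0,0,0,0,0.6],
  [0,0,0,0,0,0,0.5],
  [0,0,0,0,0,0,0.4],
  [0,0,0,0,0,0,0.3],
  [0,0,0,0,0,0,0.25],
  [0,0,0,0,0,0,0.25],
  [0,0,0,0,0,0,0.25],
])

```text
time_s: 11.28
ee_pos: [517.1, -218.5, 29.5]
orientation: [0.224, 0.975, -0.0, 0.006]
ft_force: [-0.0, 2.7, 14.6]
grip_width: 26.1
finger_force: 38.4
```

In the tool's units: -9 cm is -0.18, -8 cm is -0.16.

apply_moves([
  [0,0,-0.014,0,0,0,0.25],
  [0,0,-0.04,0,0,0,0.25],
  [0,0,-0.08,0,0,0,0.25],
  [0,0,-0.12,0,0,0,0.25],
  [0,0,-0.16,0,0,0,0.25],
  [0,0,-0.18,0,0,0,0.25],
  [0,0,-0.18,0,0,0,0.25],
  [0,0,-0.18,0,0,0,0.25],
])

```text
time_s: 11.95
ee_pos: [512.8, -217.2, 113.6]
orientation: [0.225, 0.974, -0.0, 0.001]
ft_force: [-0.2, -0.2, -1.3]
grip_width: 25.9
finger_force: 39.5
```

```bash
cat > clip.py <<'E'
from h import *
import sys
s=robot.state();p=robot.capture('wrist');save(p,sys.argv[1]);H=np.array(p['hand_eye'])
M=R.from_quat(s['orientation']).as_matrix();p['world_from_camera']=H
c=cloud(p);np.save(sys.argv[1]+'.npy',c);c=c.reshape(-1,3)
# tool coords; clip should extend along +-x
q=c[(abs(c[:,2])<45)&(abs(c[:,1])<40)&(abs(c[:,0])>20)&(abs(c[:,0])<135)]
print(len(q),q.min(0),q.max(0))
for x in range(20,130,10):
    k=q[(abs(abs(q[:,0])-x)<2)]
    if len(k): 
        a,b=k[k[:,1]<k[:,1].mean()],k[k[:,1]>=k[:,1].mean()];print(x,np.sign(k[0,0]),len(k),a[:,1].min().round(1),a[:,1].max().round(1),b[:,1].min().round(1),b[:,1].max().round(1),'z',np.median(k[:,2]).round(1),k[:,2].min().round(1))
print(s['time_s'],s['ee_pos'],s['orientation'],s['grip_width'],s['finger_force'])
E
python3 clip.py w2
```

```text
11211 [ 20.00360163 -15.32017634  -4.03203946] [112.18844145  30.63195207  27.56387919]
20 1.0 133 -6.4 -2.9 5.2 8.2 z 0.0 -2.0
30 1.0 273 -4.8 -0.9 4.7 8.0 z 0.1 -1.7
40 1.0 295 -2.9 0.6 4.3 7.5 z -0.0 -1.7
50 1.0 310 -1.2 3.0 3.2 8.3 z -1.8 -3.7
60 1.0 676 -2.1 4.0 4.1 10.3 z -1.0 -3.6
70 1.0 544 -4.7 0.3 8.7 14.3 z -0.6 -2.6
80 1.0 587 -7.0 -2.1 12.5 18.5 z -0.6 -2.9
90 1.0 629 -9.3 -4.5 16.4 22.2 z -0.5 -2.5
100 1.0 682 -11.8 -6.9 20.3 26.2 z -0.5 -3.0
110 1.0 158 -15.3 -9.2 24.2 30.6 z 5.1 -1.5
11.95 [ 512.78461877 -217.24730803  113.60056196] [ 2.24505662e-01  9.74472628e-01 -2.10339252e-04  5.10437219e-04] 25.93031302646176 39.517621994018555
```

View pics/w2.png

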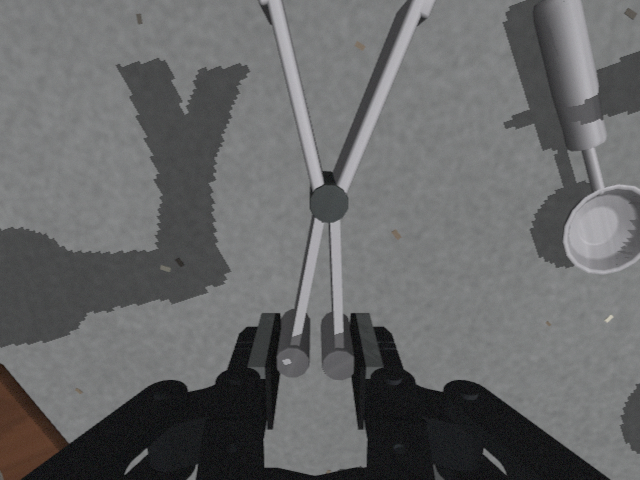

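The clip is held level and gaping at its stop: pivot at px (328,203), jaws ~21 mm apart at 37 mm ahead, and its axis 0.08 rad off tool x. Next comes turning it to a pre-pose in line with the card.

```bash
python3 - <<'E'
from h import *
rows([(536,-153,113.6)],yaw=np.radians(7.5))
E
```

```text
[0.64, 6.79, -0.12]
turn about tool z 0.9869842767682798 cur y yaw 1.1178839706678545
```

In the tool's units: 6.8 cm is 0.136, 0.64 cm is 0.0128, 0.987 rad is 0.3142.

apply_moves([
  [0.002,0.014,0,0,0,0.0318,0.25],
  [0.002,0.028,0,0,0,0.0637,0.25],
  [0.004,0.042,0,0,0,0.0955,0.25],
  [0.006,0.056,0,0,0,0.1273,0.25],
  [0.006,0.07,0,0,0,0.1592,0.25],
  [0.008,0.084,0,0,0,0.191,0.25],
  [0.008,0.098,0,0,0,0.2228,0.25],
  [0.01,0.11,0,0,0,0.2546,0.25],
  [0.012,0.124,0,0,0,0.2865,0.25],
  [0.0128,0.136,0,0,0,0.3142,0.25],
  [0.0128,0.136,0,0,0,0.3142,0.25],
  [0.0128,0.136,0,0,0,0.3142,0.25],
])

```text
time_s: 13.0
ee_pos: [535.4, -152.5, 111.4]
orientation: [0.658, 0.753, -0.001, -0.002]
ft_force: [0.2, -0.0, -0.5]
grip_width: 25.6
finger_force: 39.5
```

```bash
python3 clip.py w3; python3 - <<'E'
from h import *
s=robot.state();M=R.from_quat(s['orientation']).as_matrix()
c=np.load('w3.npy').reshape(-1,3)@M.T+s['ee_pos']
k=c[(c[:,0]>490)&(c[:,0]<560)&(c[:,1]>0)&(c[:,1]<110)&(c[:,2]>60)&(c[:,2]<152)]
print(len(k))
if len(k)>20:
    print(k.min(0),k.max(0),cv2.fitLine(k[:,:2].astype(np.float32),cv2.DIST_HUBER,0,.01,.01).ravel())
p=robot.capture('side');C=cloud(p).reshape(-1,3)
k=C[(C[:,0]>490)&(C[:,0]<560)&(C[:,1]>0)&(C[:,1]<110)&(C[:,2]>60)&(C[:,2]<130)]
print('side card',k.min(0),cv2.fitLine(k[:,:2].astype(np.float32),cv2.DIST_HUBER,0,.01,.01).ravel())
rows([(532.3,-78.5,113.6)],yaw=np.radians(7.5))
E
```

```text
11203 [ 20.01366408 -15.5386249   -4.0031922 ] [112.06771376  30.63442497  27.98596833]
20 1.0 132 -6.6 -3.4 4.9 7.9 z -0.1 -1.6
30 1.0 273 -5.1 -1.2 4.4 7.4 z 0.0 -1.7
40 1.0 296 -3.2 0.7 4.0 7.3 z 0.0 -1.7
50 1.0 328 -1.8 3.0 3.1 8.4 z -1.9 -3.7
60 1.0 682 -2.6 3.9 3.9 10.3 z -0.8 -3.8
70 1.0 548 -4.9 -0.3 8.6 14.4 z -0.6 -3.0
80 1.0 585 -7.3 -2.6 12.5 18.2 z -0.5 -2.7
90 1.0 633 -9.6 -4.8 16.4 22.2 z -0.5 -3.1
100 1.0 679 -12.1 -7.2 20.3 26.2 z -0.4 -2.8
110 1.0 71 -10.5 -9.7 24.2 30.6 z 14.1 0.6
13.0 [ 535.40733373 -152.53849526  111.39854047] [ 6.58242073e-01  7.52804403e-01 -7.16816691e-04 -1.54586467e-03] 25.631243708634564 39.5462429523468
0
side card [521.36388197  11.20058924  60.02619509] [ 5.2713107e-02 -9.9860972e-01  5.2401715e+02  6.6723389e+01]
[7.44, 0.65, -0.14]
turn about tool z 0.0016314903297893757 cur y yaw 0.13253118422936414
```

View pics/w3.png

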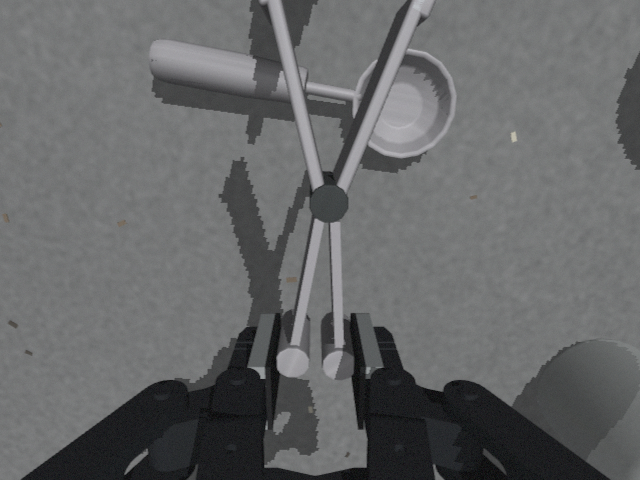

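The clip hasn't slipped. I'll advance along the card, stopping short to check.

In the tool's units: 6 cm is 0.12, 5 cm is 0.1.

apply_moves([
  [0.02,0.002,0,0,0,0,0.25],
  [0.04,0.004,0,0,0,0,0.25],
  [0.06,0.006,0,0,0,0,0.25],
  [0.08,0.007,0,0,0,0,0.25],
  [0.1,0.009,0,0,0,0,0.25],
  [0.12,0.011,0,0,0,0,0.25],
  [0.12,0.011,0,0,0,0,0.25],
  [0.12,0.011,0,0,0,0,0.25],
])

```text
time_s: 13.77
ee_pos: [534.1, -92.1, 113.4]
orientation: [0.659, 0.752, -0.0, 0.0]
ft_force: [0.1, -0.9, -1.2]
grip_width: 25.8
finger_force: 39.6
```

```bash
cat > fin.py <<'E'
import sys
exec(open('clip.py').read())
c=np.load(sys.argv[1]+'.npy').reshape(-1,3)@M.T+s['ee_pos']
k=c[(c[:,0]>505)&(c[:,0]<550)&(c[:,1]>-5)&(c[:,1]<60)&(c[:,2]>120)&(c[:,2]<155)]
print('card pts wrist',len(k))
if len(k)>20:
    print(k.min(0),k.max(0)); kt=(k-s['ee_pos'])@M
    for x in range(70,135,5):
        j=kt[abs(kt[:,0]-x)<2.5]
        if len(j)>3: print('tool x',x,len(j),'y',j[:,1].min().round(1),j[:,1].max().round(1),'z',j[:,2].min().round(1))
rows([(532.3,-78.5,113.6)],yaw=np.radians(7.5))
E
python3 fin.py w4
```

```text
11941 [ 20.0429168  -15.43322114 -14.93460967] [116.82781876  30.57888358  44.74878211]
20 1.0 131 -6.5 -3.1 4.9 7.9 z -0.1 -1.3
30 1.0 273 -5.1 -1.2 4.4 7.5 z 0.0 -1.7
40 1.0 294 -3.1 0.7 4.0 7.2 z 0.0 -1.8
50 1.0 327 -1.8 3.1 3.3 8.4 z -1.9 -3.8
60 1.0 676 -2.6 3.9 3.9 10.1 z -0.8 -3.6
70 1.0 543 -4.9 -0.2 8.6 14.4 z -0.6 -2.9
80 1.0 588 -7.3 -2.5 12.5 18.3 z -0.5 -2.9
90 1.0 631 -9.6 -4.8 16.4 22.1 z -0.5 -2.8
100 1.0 683 -11.9 -7.3 20.3 26.2 z -0.4 -2.9
110 1.0 114 -10.5 5.7 24.2 30.6 z 17.7 0.6
13.7667 [534.14576067 -92.05382693 113.44016784] [ 6.58682269e-01  7.52421164e-01 -1.14731165e-04  2.16992269e-04] 25.810625277363208 39.55443620681763
card pts wrist 139
[525.27804913  12.59181602 120.08540741] [530.25208515  14.093095   128.32573286]
tool x 105 139 y 5.2 10.2 z -14.9
[1.43, -0.0, -0.02]
turn about tool z 0.000920504709480241 cur y yaw 0.13182019860905497
```

View pics/w4.png

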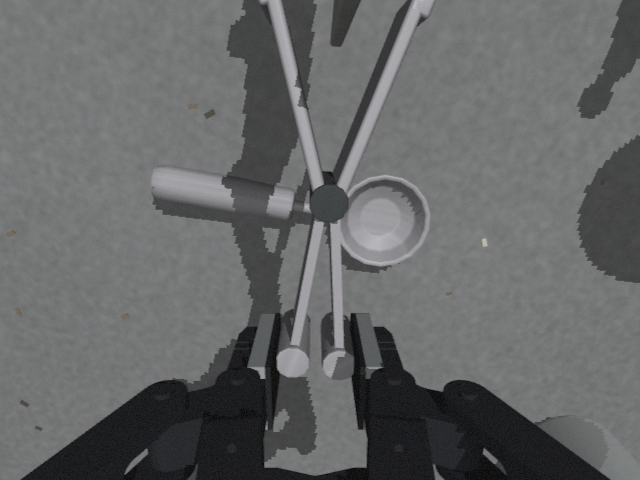

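The wrist view shows the card edge at px (337,45), between the open jaws and within 1.5 mm of the middle. I'll go the last 14 mm with a 1.7 mm sideways trim.

In the tool's units: 1.4 cm is 0.028, 0.17 cm is 0.0034.

apply_moves([
  [0.004,0.0034,0,0,0,0,0.25],
  [0.01,0.0034,0,0,0,0,0.25],
  [0.016,0.0034,0,0,0,0,0.25],
  [0.022,0.0034,0,0,0,0,0.25],
  [0.028,0.0034,0,0,0,0,0.25],
  [0.028,0.0034,0,0,0,0,0.25],
  [0.028,0.0034,0,0,0,0,0.25],
  [0.028,0.0034,0,0,0,0,0.25],
])

```text
time_s: 14.48
ee_pos: [534.0, -78.8, 113.3]
orientation: [0.659, 0.752, -0.0, 0.0]
ft_force: [-0.5, -0.9, -0.6]
grip_width: 25.8
finger_force: 39.6
```

```bash
python3 fin.py w5; python3 card2.py e | grep -v bars
```

```text
13450 [ 20.00098053 -15.34549171 -35.95230659] [115.99212055  30.60674559  44.96100792]
20 1.0 117 -6.5 -3.1 4.9 7.9 z -0.1 -1.3
30 1.0 270 -5.0 -1.2 4.4 7.5 z -0.0 -2.0
40 1.0 297 -3.1 0.7 4.0 7.2 z 0.1 -2.0
50 1.0 334 -1.8 3.1 3.3 8.4 z -2.0 -3.7
60 1.0 681 -2.6 3.9 3.9 10.3 z -0.7 -3.4
70 1.0 545 -4.9 -0.2 8.6 14.3 z -0.6 -2.8
80 1.0 582 -7.4 -2.5 12.5 18.2 z -0.5 -2.8
90 1.0 1058 -9.6 7.4 7.4 22.1 z -0.8 -34.9
100 1.0 1240 -12.0 7.9 8.0 26.1 z -1.3 -36.0
110 1.0 109 -12.9 5.1 24.1 25.9 z 16.6 0.6
14.4833 [533.98478023 -78.78278282 113.34164589] [ 6.59267514e-01  7.51908463e-01 -3.32671549e-05  9.02712772e-05] 25.814856979793838 39.552966356277466
card pts wrist 1796
[524.69498824  12.67665145 120.13258866] [530.21625999  26.56514616 149.27645551]
tool x 90 363 y 3.7 8.3 z -35.8
tool x 95 816 y 3.5 8.9 z -35.8
tool x 100 595 y 3.9 9.3 z -36.0
tool x 105 22 y 4.3 4.6 z -22.5
[0.06, -0.16, -0.03]
turn about tool z 5.8826633555497665e-05 cur y yaw 0.13095852053313028
top 456 [ 4.4552192e-02 -9.9900705e-01  5.2347552e+02  5.6619827e+01] ends [521.27422162 105.98030515] [526.39326495  -8.80552511]
top edge 121 [ 4.7711089e-02 -9.9886119e-01  5.2497931e+02  5.8643925e+01] [520.93355096  13.40028429 140.43467376] [529.77862604 106.16752439 149.12794343]
side 689 [ 2.4576887e-02 -9.9969792e-01  5.2414972e+02  6.2129257e+01] ends [523.06763807 106.14436295] [525.7504013   -2.98063652]
14.6333 [533.97144328 -78.88033475 113.30793033] [-2.70890586e-01  9.99974265e-02 -1.18475988e-01  1.35226936e+00
 -6.26742789e-05  1.16907837e+00]card2.py:13: RuntimeWarning: Mean of empty slice.
  a=q[(q[:,0]>515)];b=q[q[:,1]<-230];print('bars',a.mean(0),b.mean(0))
  ret = um.true_divide(
```

View pics/w5.png

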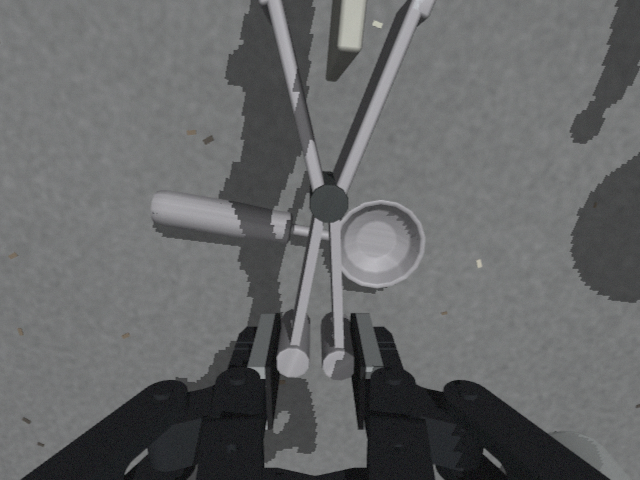

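View pics/eside.png

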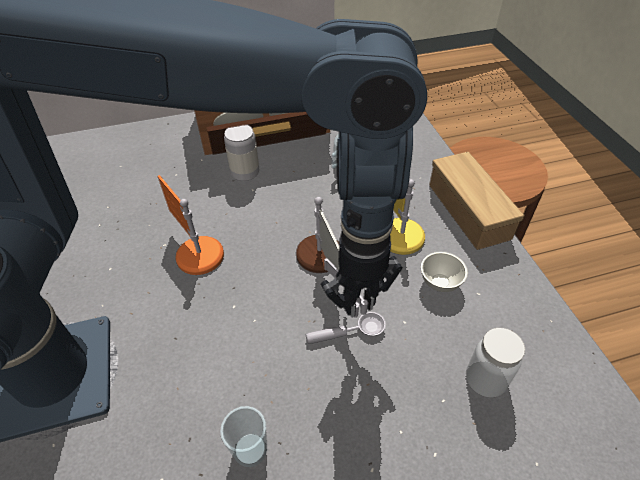

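The card edge sits centred in the jaws: card at tool y 3.6–8.6, jaw faces at -4.8 and 16.4, about 37 mm ahead of the pivot. The bystanders are where they were, so I'm handing in.

```bash
python3 -c "
from rig import robot
print(robot.finish_job())"
```

```text
the job is handed in; nothing more can be done
None
```

I handed the job in at about 15 s of the 48 s: the card is turned round to its stop, and the gripper holds the clip squeezed open around the card's free edge, about 8 mm clear on each side, with everything else left where it stood; the system gave no verdict back.

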